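Hang a tool tray on the bench rail by its keyhole slots

ROBOT

A 6-joint arm with a two-finger parallel gripper is mounted at the origin on the work surface. World frame = base frame: x ahead of the robot, y to its left, z up, the work surface at z = 0. Lengths are in m, angles in rad, forces in N, time in s.
With the tool pointing down it reaches from about 0.375 to 0.925 m from the base axis. Payload 5.7 kg.
Tool frame: the origin (TCP) lies at the very end of the fingers, on their centre line; the grasp point (between the pads) lies 19 mm behind it; z points along the fingers, y is the line along which they close (so a half turn about z gives the same grasp; the last joint's range is limited). The gripper opens to 85 mm and grips with 20 to 120 N. Pads are 22 mm wide; open, the fingers measure 114 mm over their backs; the gripper's body (76 mm by 85 mm) begins 54 mm behind the grasp point. The pads swing forward as they close: fully open they stand 13 mm farther back than shut.
Start: joints at [1.006, 0.359, 1.51, -0, 1.272, -0.115], TCP at [0.261, 0.54, 0.231] pointing down, gripper open.
Joint ranges: [-2.97, 2.97], [-1.01, 2.36], [0.21, 2.38], [-0.96, 4.11], [0.2, 2.71], [-2.98, 2.98]. Speed limits (rad/s): [2.39, 2.39, 3.14, 3.14, 3.14, 3.14].

INTERFACE

Orientations are given as a 3x3 rotation matrix whose columns are the frame's x, y, z axes.
In Python, from cell import readout, optics, order gives the robot as it stands.
- The arm moves only by the tool step_arm, never from a script. Its arguments are lists of equal length, an entry for each row: "slide": the shift along the world's x, y, z in units of 0.1 m (1.0 is 0.1 m), a list of three; "rotation": the turn, a rotation vector about the world's x, y, z in units of 180 degrees (1.0 is 180 degrees), a list of three; "claw": the opening, from 0 (shut) to 1 (fully open). A call has 1 to 8 rows; each row is the pose to reach, as a shift and turn from the pose commanded when the call began, turning the shorter way round; what a row does not reach only later rows make up. A row lasts 1/12 s, in which the tool goes at most 41.7 mm and 7.16 degrees, less where a joint would pass 70% of its speed; a pose out of reach is approached as far as the arm can. A call with a number of a shift or a turn outside -1 to 1 is refused whole. A call with a gripper value outside its range is refused whole. The fingers move at their own pace and stop on an object; "squeeze" is the grip in N (left out, the last holds). Time passes only in rows, so rows that repeat a pose let the fingers close. It gives the time, the measured TCP pose, the force, the opening and the grip force at its end, in the units of the state.
- readout.get_state(): the state, without advancing time (a new reading comes with each control period).
- optics.get_image(name): name is "scene" or "top"; returns the picture (480x640x3 uint8, red, green, blue); there is no depth.
- optics.camera_params(name): a dict with "intrinsics" (3x3 intrinsics, pixels), "extrinsics" (4x4, takes a point from world to camera coordinates). Camera axes: x right, y up, looking along -z (the intrinsics and any distortion apply to the point x, -y, -z); pixel columns grow to the right and rows downward; lengths in m; the calibration is good to about 2 mm. A picture is of the moment at which its call begins. camera_params takes no time and is no camera call.
- order.job_done(): hands the job in; it is judged then, once.
Trained networks look in the newest picture that a camera, given by its name, has taken for a name from the list of things; names that differ only in an ending like _2 or _b are one class to them, and where a whole thing is asked for, a point or a joint stands for the part that bears it (a point fixed in the world has none). Each returns a list of dicts, best first, with "confidence" (0 to 1); they miss things now and then, are a little off and sometimes report something else, mostly with a low value. They report only what shows in the picture. A call takes as long as a camera call. They do not tell look-alikes from the thing itself.
- optics.recognise(camera, thing): "bbox" ([left, top, right, bottom] in pixels, round what is visible of it).
The state is a dict: "time": time; "qpos": joint angles; "dq": joint speeds; "tau": joint torques, N m; "tool_pos": TCP position; "tcp_rot": TCP orientation; "contact_force": force on the tool from outside, world axes, zero at the start; "moment": the same for the moment, N m; "width": opening from 0.0 (shut) to 1.0 (fully open); "grasp_force": force on a finger pad.
Only numpy, scipy, OpenCV 4.12 (cv2) and the standard library are available. Lean on these libraries where they do the work, as an engineer would, in place of code of your own. Each camera call takes 0.05 s, during which the arm holds its last target. There are 200 camera calls.

TASK

Take the plywood tool tray by its front lip and hang it on the bench's tool rail: press its back plate lightly against the two bolt heads and feel along until both heads drop through the keyholes, push the plate back against the rail, then pull the tray firmly down until it stops on the bolts before you let go. Work with a gentle hand, never leaning hard on rail or bolts, and leave the other things on the bench alone.

Things in the scene. Friction and masses are not known exactly. Their poses are not given: they have to be found in the camera images.
- tray: Empty open tray, plywood with an aluminium back plate, 0.3 to 0.45 kg, standing upright on the bench; 90 mm deep (own x), 180 mm wide (own y). Origin: centre of its underside, z up; front faces own -x, back plate own +x. Floor 8 mm thick, end boards 35 mm high, back plate 4 mm thick (x 41 to 45 mm), 180 mm wide, 85 mm high, with two keyholes 120 mm apart (y -60, +60 mm).
- tray_lip (a point): Middle of the top edge of the tray's front lip, 40 mm in front of the tray's origin and 50 mm above its underside. The lip is a plywood board 10 mm thick in x, 180 mm wide: grip it here from above, fingers closing along the tray's x; 76 mm is free inside between lip and back plate, inner floor 42 mm below the lip's top. Axes as the tray's.
- tray_back (a point): On the rear face of the tray's back plate, midway between the keyholes' entry holes, level with their centres (45 mm behind the tray's origin, 36 mm above its underside). Each entry hole is round, 18 mm across, its centre 60 mm to either side of here. Axes as the tray's: x out of the back, z up.
- tray_seat (a point): 20 mm straight above tray_back: midway between the top ends of the two slots. From each entry hole a slot 10 mm wide runs up; a bolt's shank (8 mm) that bears on the slot's top end has its axis level with this point. Axes as the tray's.
- rail: Tool rail fixed to the bench: level beam of aluminium T-slot profile, 40 mm deep, 80 mm high, 360 mm long, underside 115 mm and top 195 mm above the bench, on two posts. Origin: on the bench under the beam's middle; y along the beam, x from its front face (20 mm before the origin, facing own -x) to its back. Two flat spanners hang on the face beyond y = -143 and +143 mm.
- rail_mid (a point): On the rail's front face, mid-length, at the height of the bolts' axes (175 mm above the bench). Axes as the rail's: x into the rail, y along it, z up. The bolts, 120 mm apart, are tight and do not move, but nobody measured where in the slot they were set: the middle of the pair lies up to 14 mm to either side of here (along y). Look or feel for it.
- rail_front (a point): 11 mm straight in front of rail_mid: the plane in which the fronts of the two bolt heads lie. Bolts: M8 button heads standing level out of the beam's upper slot; head 14 mm in diameter, 4.5 mm thick, front edge rounded; behind it 6.5 mm of free shank, 8 mm in diameter, before the rail's face. Axes as the rail's.
- screwdriver: Screwdriver lying on the bench, to be left alone.
- spanner: Steel spanner lying on the bench, to be left alone.
- bobbin: Wooden bobbin, 42 mm across, 34 mm high, standing on the bench, to be left alone.
- bush: Dark steel bush, 34 mm across, 42 mm high, standing on the bench, to be left alone.
- oiler: White plastic oil bottle, 48 mm across, 120 mm high, to be left alone.
- carton: Small cardboard box 90 x 70 x 45 mm on the bench, to be left alone.
Mind the look-alikes: they are no part of the job. Several things have the shape of the tray; the one meant has the colours described above.

How it is judged:
On the way, in this order (a step that is already met when the one before it is completed fails the run):
1. both bolt heads are through the keyholes' entry holes: the back plate is within 5 mm of the rail's face, tray_back less than 6 mm below the bolts' height (x of tray_back in the frame of rail_mid above -0.005 m and z of tray_back in the frame of rail_mid between -0.006 and 0.006 m and y of tray_back in the frame of rail_mid between -0.02 and 0.02 m), for 0.05 s.
2. still held in the fingers, the tray is pulled down (at least 17 mm) until it bears on the bolts with more than 6 N (x of tray_back in the frame of rail_mid above -0.007 m and z of tray_back in the frame of rail_mid between -0.025 and -0.017 m and contact force between tray and rail above 6 N and contact force between the fingers and tray above 2 N), for 0.05 s.
At the end, for the whole second after the job is handed in: The tray hangs on the two bolts, locked and level: tray_back 17 to 25 mm below rail_mid, within 7 mm of the rail's face and within 20 mm of the beam's middle, tray tilted less than 0.1 rad, at rest and released (x of tray_back in the frame of rail_mid between -0.007 and 0.004 m and z of tray_back in the frame of rail_mid between -0.025 and -0.017 m and y of tray_back in the frame of rail_mid between -0.02 and 0.02 m and angle between tray's own z axis and vertical below 0.1 rad and linear speed of tray below 0.02 m/s and angular speed of tray below 0.2 rad/s and contact force between tray and rail above 1 N); the robot touches nothing.
It fails at once if the tray is forced against the rail or its bolts with more than 45 N (contact force between tray and rail above 45 N).
It fails at once if a bystander is moved more than 30 mm (distance of any of screwdriver, spanner, bobbin, bush, oiler, carton from where it was at the start of the episode above 0.03 m).
It also fails if it takes over 51 s, if anything falls off the work surface, if the arm or the gripper's body presses on something with over 40 N, if the wrist force passes 120 N, or if a joint passes its speed limit or range.

## Working session

There is one attempt and no reset: what is moved stays moved. The work goes in short steps, Python scripts to look and compute and a tool call to move; the robot and the scene stay as the last step left them, time stands still between calls to the robot, and variables do not carry over. Pictures are saved under pics/ and viewed, at most 10 in all, crops included, and the job is handed in when it is done.

Besides the shell and the picture viewer there is one more tool, called after ">>>" as a command line: name --argument value ..., lists and objects as JSON in quotes. step_arm: Moves the arm, as the interface text tells. Its arguments: {"type":"object","properties":{"slide":{"type":"array"},"rotation":{"type":"array"},"claw":{"type":"array"},"squeeze":{"type":"number"}},"required":["slide","rotation","claw"]}

```bash
mkdir -p pics; cat > h.py <<'E'
import numpy as np,cv2
from cell import readout,optics,order
def save(cam,name,crop=None,scale=1):
    im=optics.get_image(cam)
    if crop: l,t,r,b=crop; im=im[t:b,l:r]
    im=cv2.resize(im,None,fx=scale,fy=scale,interpolation=cv2.INTER_CUBIC)
    cv2.imwrite('pics/'+name,im[:,:,::-1])
def proj(cam,P):
    c=optics.camera_params(cam);E=np.array(c['extrinsics']);K=np.array(c['intrinsics'])
    P=np.atleast_2d(P);q=P@E[:3,:3].T+E[:3,3];q=q*[1,-1,-1];u=q@K.T
    return u[:,:2]/u[:,2:]
def ray(cam,uv,z):
    c=optics.camera_params(cam);E=np.array(c['extrinsics']);K=np.array(c['intrinsics'])
    d=np.linalg.inv(K)@[uv[0],uv[1],1];d=E[:3,:3].T@(d*[1,-1,-1]);o=-E[:3,:3].T@E[:3,3]
    return o+d*(z-o[2])/d[2]
E
python3 - <<'E'
from h import *
for c in('scene','top'):
    save(c,c+'0.png');p=optics.camera_params(c);E=np.array(p['extrinsics']);print(c,{k:v for k,v in p.items() if k not in('extrinsics',)},-E[:3,:3].T@E[:3,3])
    for t in('tray','rail'):
        print(t,[(np.round(d['bbox']),round(d['confidence'],2)) for d in optics.recognise(c,t)])
s=readout.get_state();print(s)
E
```

```text
scene {'intrinsics': array([[447.11748009,   0.        , 325.30577855],
       [  0.        , 447.11748009, 241.8622583 ],
       [  0.        ,   0.        ,   1.        ]])} [1.29260844 0.63596547 0.7714602 ]
tray [(array([252., 188., 309., 216.]), 0.95), (array([274., 240., 342., 299.]), 0.82), (array([325., 204., 377., 257.]), 0.78)]
rail [(array([398., 235., 500., 398.]), 0.57)]
top {'intrinsics': array([[581.71807525,   0.        , 321.28540842],
       [  0.        , 581.71807525, 239.2533688 ],
       [  0.        ,   0.        ,   1.        ]])} [ 0.36834266 -0.08363759  1.36786858]
tray [(array([466., 307., 559., 372.]), 0.94), (array([328., 313., 416., 380.]), 0.8), (array([318., 204., 371., 286.]), 0.65)]
rail [(array([124., 175., 194., 356.]), 0.74)]
{'time': 0.3, 'qpos': array([ 1.00590458e+00,  3.59045505e-01,  1.51072791e+00, -1.34803204e-05,
        1.27248535e+00, -1.15078644e-01]), 'dq': array([ 5.47855428e-04, -1.62518923e-03, -1.76552759e-03, -3.43062014e-05,
        1.80961057e-03,  1.03175877e-03]), 'tau': array([ 3.01782620e-05, -5.27072418e+01, -2.78497714e+01, -4.09920140e-04,
        8.90350901e-03,  1.95296161e-05]), 'tool_pos': array([0.26075288, 0.54011965, 0.23099547]), 'tcp_rot': array([[-9.00530095e-01,  4.34793548e-01, -3.45701768e-04],
       [ 4.34793680e-01,  9.00529917e-01, -5.69525264e-04],
       [ 6.36888741e-05, -6.63183583e-04, -9.99999778e-01]]), 'contact_force': array([ 0.43895229,  0.18176319, -0.64824096]), 'moment': array([ 0.04035708, -0.0007158 ,  0.02849597]), 'grasp_force': 0.0, 'width': 0.9976755223627305}
```

View pics/scene0.png

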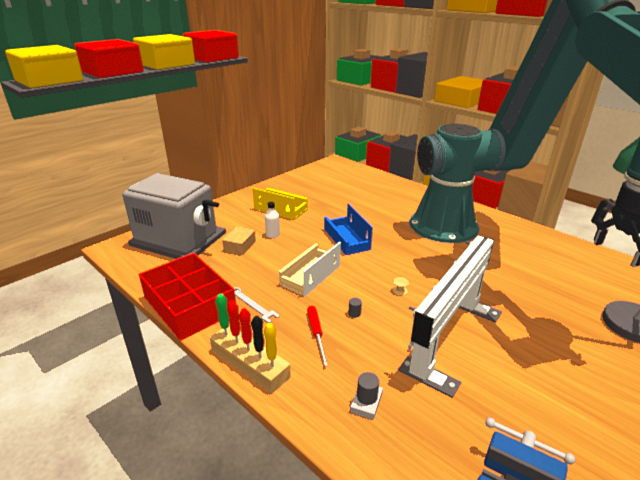

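View pics/top0.png

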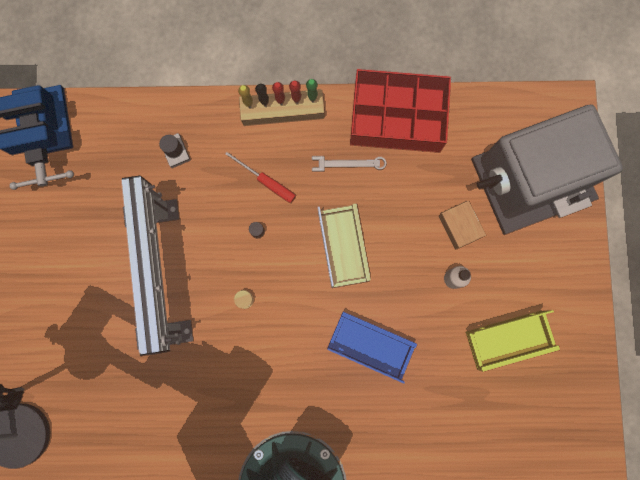

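The candidates for the tray in the top picture are plywood with an aluminium back at (345,245), blue at (372,346) and yellow at (512,340). By the description it is the first. I'll check it and the rail up close.

```bash
python3 - <<'E'
from h import *
a=optics.get_image('top');b=optics.get_image('scene')
R=lambda im,l,t,w,h,W,H:cv2.resize(im[t:t+h,l:l+w],(W,H),interpolation=cv2.INTER_CUBIC)
top=np.hstack([R(a,110,165,100,200,300,600),R(b,390,225,125,150,500,600)])
cv2.imwrite('pics/c1.png',top[:,:,::-1])
two=np.hstack([R(a,305,190,80,110,400,550),R(b,265,225,90,90,400,400) if 0 else R(b,270,230,80,110,400,550)])
cv2.imwrite('pics/c2.png',two[:,:,::-1])
E
```

```text
(no output)
```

View pics/c1.png

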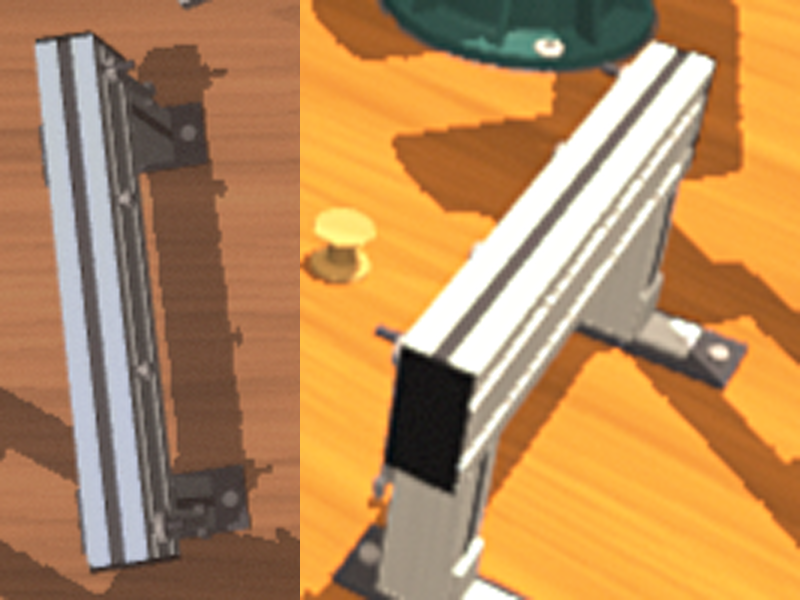

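View pics/c2.png

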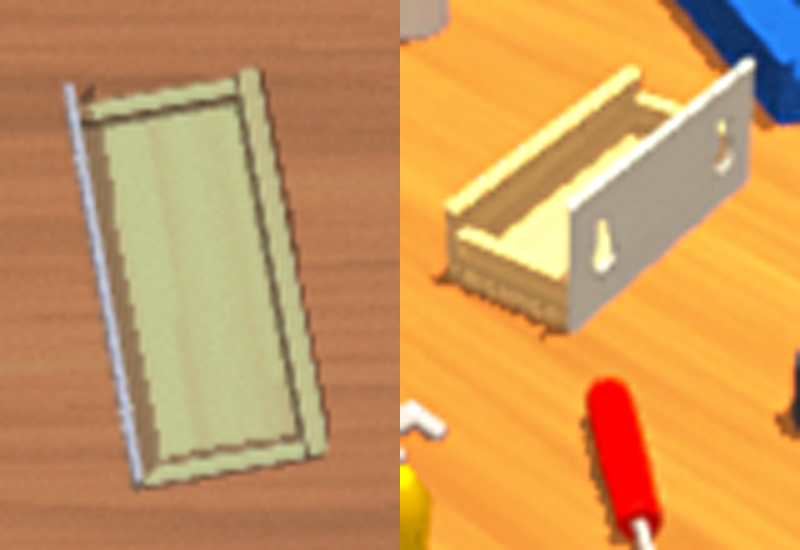

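The crops show a plywood tray with an aluminium plate and keyholes (the right choice), with its back facing left in the top picture (+y). The bolts show in the top picture at about (151,231) and (157,288), on the rail's right-hand face. Now I'll fit the poses.

```bash
cat > fit.py <<'E'
from h import *
from scipy.optimize import least_squares
def fit(pts,uv,x0):
    pts=np.array(pts);uv=np.array(uv)
    def W(p):
        c,s=np.cos(p[2]),np.sin(p[2]);R=np.array([[c,-s,0],[s,c,0],[0,0,1]]);return pts@R.T+[p[0],p[1],0]
    r=least_squares(lambda p:(proj('top',W(p))-uv).ravel(),x0)
    return r.x,proj('top',W(r.x))-uv
# rail frame: x into rail
f=lambda l,s,o:[(a/s+o[0],b/s+o[1]) for a,b in l]
# front = image right => rail x ~ world +y (yaw ~90deg); rail y ~ world -x
railp=[(.02,-.18,.195),(-.02,-.18,.195),(.02,.18,.195),(-.02,.18,.195)]
uv=f([(37,40),(95,33),(90,570),(150,563)],3,(110,165))
r,e=fit(railp,uv,[.4,.33,1.6]); 
# orientation check: rail +y = image down or up
print('rail',r,np.round(e,1).tolist())
trp=[(.045,-.09,.085),(.045,.09,.085),(-.045,-.09,.05),(-.045,.09,.05)]
uv=f([(68,85),(138,487),(261,70),(328,455)],5,(305,190))
t,e=fit(trp,uv,[.37,-.1,1.7]); print('tray',t,np.round(e,1).tolist())
def fr(p):
    c,s=np.cos(p[2]),np.sin(p[2]);return np.array([[c,-s,0],[s,c,0],[0,0,1]]),np.array([p[0],p[1],0])
R,o=fr(r)
for b in f([(124,198),(142,370)],3,(110,165)):
    P=ray('top',b,.175); print('bolt in rail frame',R.T@(P-o))
T,to=fr(t);print('lip',T@[-.04,0,.05]+to,'yaws',r[2],t[2])
E
python3 fit.py
```

```text
rail [0.48740633 0.29375968 1.70359025] [[0.3, 1.2], [0.1, 0.8], [-0.1, -0.6], [-0.2, -1.2]]
tray [ 0.53856051 -0.12532084  1.727014  ] [[-0.1, 0.6], [-0.5, -0.6], [0.1, 0.0], [0.5, 0.0]]
bolt in rail frame [-0.02244737 -0.06772664  0.175     ]
bolt in rail frame [-0.0224648  0.0526076  0.175    ]
lip [ 0.54478383 -0.16483375  0.05      ] yaws 1.7035902523486022 1.7270139952951356
```

>>> step_arm --slide '[[1,-0.5,1],[1,-0.5,1],[1,-0.5,1],[1,-0.5,1],[1,-0.5,1],[1,-0.5,1]]' --rotation '[[0,0,0.193],[0,0,0.193],[0,0,0.193],[0,0,0.193],[0,0,0.193],[0,0,0.193]]' --claw '[1,1,1,1,1,1]'

```text
time: 0.9
tool_pos: [0.3626, 0.4902, 0.3329]
tcp_rot: [[-0.988, -0.157, 0.002], [-0.157, 0.988, 0.002], [-0.003, 0.002, -1.0]]
contact_force: [-0.1, 0.3, -1.2]
width: 0.999
grasp_force: 0.0
```

>>> step_arm --slide '[[1,-1,0],[1,-1,0],[1,-1,0],[1,-1,0]]' --rotation '[[0,0,0],[0,0,0],[0,0,0],[0,0,0]]' --claw '[1,1,1,1]'

```text
time: 1.23
tool_pos: [0.4629, 0.3871, 0.3302]
tcp_rot: [[-0.989, -0.151, 0.0], [-0.151, 0.989, -0.003], [0.0, -0.003, -1.0]]
contact_force: [0.6, 0.7, 0.2]
width: 0.999
grasp_force: 0.0
```

>>> step_arm --slide '[[0.84,-1,0],[0.84,-1,0],[0.84,-1,0],[0.84,-1,0]]' --rotation '[[0,0,0],[0,0,0],[0,0,0],[0,0,0]]' --claw '[1,1,1,1]'

```text
time: 1.57
tool_pos: [0.548, 0.2856, 0.33]
tcp_rot: [[-0.989, -0.149, 0.0], [-0.149, 0.989, -0.003], [0.0, -0.004, -1.0]]
contact_force: [0.6, -0.5, -0.3]
width: 1.0
grasp_force: 0.0
```

>>> step_arm --slide '[[0,-1,0],[0,-1,0],[0,-1,0],[0,-1,0]]' --rotation '[[0,0,0],[0,0,0],[0,0,0],[0,0,0]]' --claw '[1,1,1,1]'

```text
time: 1.9
tool_pos: [0.5438, 0.1873, 0.3304]
tcp_rot: [[-0.989, -0.15, -0.002], [-0.15, 0.989, -0.002], [0.002, -0.002, -1.0]]
contact_force: [-0.5, 0.7, 0.1]
width: 1.002
grasp_force: 0.0
```

>>> step_arm --slide '[[0,-1,0],[0,-1,0],[0,-1,0],[0,-1,0]]' --rotation '[[0,0,0],[0,0,0],[0,0,0],[0,0,0]]' --claw '[1,1,1,1]'

```text
time: 2.23
tool_pos: [0.5444, 0.0885, 0.3307]
tcp_rot: [[-0.989, -0.151, -0.001], [-0.151, 0.989, -0.001], [0.001, -0.001, -1.0]]
contact_force: [-0.6, 0.7, 0.1]
width: 0.996
grasp_force: 0.0
```

>>> step_arm --slide '[[0,-1,0],[0,-1,0],[0,-1,0],[0,-1,0]]' --rotation '[[0,0,0],[0,0,0],[0,0,0],[0,0,0]]' --claw '[1,1,1,1]'

```text
time: 2.57
tool_pos: [0.545, -0.0109, 0.3307]
tcp_rot: [[-0.988, -0.152, -0.001], [-0.152, 0.988, -0.0], [0.001, -0.0, -1.0]]
contact_force: [0.4, -0.2, -1.1]
width: 1.0
grasp_force: 0.0
```

>>> step_arm --slide '[[0,-1,0],[0,-1,0],[0,-1,0],[0,-1,0]]' --rotation '[[0,0,0],[0,0,0],[0,0,0],[0,0,0]]' --claw '[1,1,1,1]'

```text
time: 2.9
tool_pos: [0.5456, -0.1106, 0.3308]
tcp_rot: [[-0.988, -0.153, -0.0], [-0.153, 0.988, -0.0], [0.0, -0.0, -1.0]]
contact_force: [0.3, 0.3, 0.4]
width: 0.999
grasp_force: 0.0
```

>>> step_arm --slide '[[0,-0.55,-1],[0,-0.55,-1],[0,-0.55,-1],[0,-0.55,-1]]' --rotation '[[0,0,0],[0,0,0],[0,0,0],[0,0,0]]' --claw '[1,1,1,1]'

```text
time: 3.23
tool_pos: [0.542, -0.1625, 0.2253]
tcp_rot: [[-0.988, -0.155, -0.009], [-0.155, 0.988, 0.004], [0.008, 0.006, -1.0]]
contact_force: [-1.3, 0.6, 0.1]
width: 1.003
grasp_force: 0.0
```

>>> step_arm --slide '[[0,0,-1],[0,0,-1],[0,0,-1],[0,0,-1],[0,0,-1]]' --rotation '[[0,0,0],[0,0,0],[0,0,0],[0,0,0],[0,0,0]]' --claw '[1,1,1,1,1]'

```text
time: 3.65
tool_pos: [0.5454, -0.1624, 0.1316]
tcp_rot: [[-0.988, -0.157, -0.001], [-0.157, 0.988, 0.001], [0.001, 0.001, -1.0]]
contact_force: [0.4, 0.3, 0.3]
width: 0.996
grasp_force: 0.0
```

```bash
python3 - <<'E'
from h import *
a=optics.get_image('top');b=optics.get_image('scene')
R=lambda im,l,t,w,h,W,H:cv2.resize(im[t:t+h,l:l+w],(W,H),interpolation=cv2.INTER_CUBIC)
cv2.imwrite('pics/c3.png',np.hstack([R(a,300,180,90,120,400,533),R(b,260,170,90,120,400,533)])[:,:,::-1])
print(readout.get_state()['tool_pos'])
E
```

```text
[ 0.54701549 -0.1639797   0.13351471]
```

View pics/c3.png

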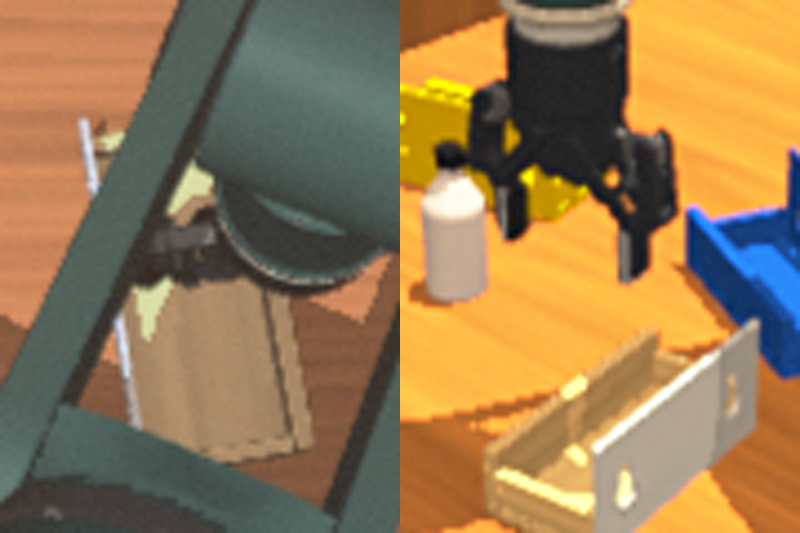

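The gripper straddles the lip as intended, so I'll descend and grip.

>>> step_arm --slide '[[0,0,-0.5],[0,0,-0.7],[0,0,-0.9],[0,0,-1],[0,0,-1]]' --rotation '[[0,0,0],[0,0,0],[0,0,0],[0,0,0],[0,0,0]]' --claw '[1,1,1,1,1]'

```text
time: 4.17
tool_pos: [0.5451, -0.1644, 0.031]
tcp_rot: [[-0.988, -0.156, -0.0], [-0.156, 0.988, 0.0], [0.0, 0.0, -1.0]]
contact_force: [0.0, -0.2, 0.2]
width: 0.998
grasp_force: 0.0
```

>>> step_arm --slide '[[0,0,-0.1],[0,0,-0.15],[0,0,-0.15],[0,0,-0.15]]' --rotation '[[0,0,0],[0,0,0],[0,0,0],[0,0,0]]' --claw '[1,1,1,1]'

```text
time: 4.5
tool_pos: [0.5453, -0.1649, 0.0169]
tcp_rot: [[-0.988, -0.156, 0.001], [-0.156, 0.988, -0.001], [-0.001, -0.001, -1.0]]
contact_force: [1.0, 0.3, 0.3]
width: 0.997
grasp_force: 0.0
```

>>> step_arm --slide '[[0,0,0],[0,0,0],[0,0,0],[0,0,0],[0,0,0],[0,0,0],[0,0,0],[0,0,0]]' --rotation '[[0,0,0],[0,0,0],[0,0,0],[0,0,0],[0,0,0],[0,0,0],[0,0,0],[0,0,0]]' --claw '[0.4,0.3,0.2,0.1,0,0,0,0]' --squeeze 60

```text
time: 5.17
tool_pos: [0.5449, -0.1647, 0.0164]
tcp_rot: [[-0.988, -0.156, 0.0], [-0.156, 0.988, -0.0], [-0.0, -0.0, -1.0]]
contact_force: [-0.4, 1.2, 3.3]
width: 0.108
grasp_force: 59.3
```

>>> step_arm --slide '[[0,0,0],[0,0,0],[0,0,0],[0,0,0]]' --rotation '[[0,0,0],[0,0,0],[0,0,0],[0,0,0]]' --claw '[0,0,0,0]'

```text
time: 5.5
tool_pos: [0.5449, -0.1647, 0.0164]
tcp_rot: [[-0.988, -0.156, 0.0], [-0.156, 0.988, -0.0], [-0.0, -0.0, -1.0]]
contact_force: [0.4, 0.4, 4.7]
width: 0.106
grasp_force: 59.4
```

>>> step_arm --slide '[[0,0,0.2],[0,0,0.4],[0,0,0.6],[0,0,0.8],[0,0,1],[0,0,1]]' --rotation '[[0,0,0],[0,0,0],[0,0,0],[0,0,0],[0,0,0],[0,0,0]]' --claw '[0,0,0,0,0,0]'

```text
time: 6.0
tool_pos: [0.5469, -0.1656, 0.1192]
tcp_rot: [[-0.988, -0.156, 0.005], [-0.156, 0.988, -0.002], [-0.005, -0.003, -1.0]]
contact_force: [0.4, 0.0, -3.2]
width: 0.11
grasp_force: 59.7
```

>>> step_arm --slide '[[-0.1,0.2,0.2],[-0.2,0.4,0.39],[-0.33,0.6,0.39],[-0.33,0.8,0.39],[-0.33,1,0.39],[-0.33,1,0.39]]' --rotation '[[0,0,-0.0075],[0,0,-0.0075],[0,0,-0.0075],[0,0,-0.0075],[0,0,-0.0075],[0,0,-0.0075]]' --claw '[0,0,0,0,0,0]'

```text
time: 6.5
tool_pos: [0.51, -0.0614, 0.1538]
tcp_rot: [[-0.991, -0.134, -0.003], [-0.134, 0.991, 0.002], [0.003, 0.003, -1.0]]
contact_force: [-0.6, 0.6, -3.3]
width: 0.107
grasp_force: 60.0
```

>>> step_arm --slide '[[0,0.2,0],[0,0.4,0],[0,0.6,0],[0,0.8,0],[0,1,0],[0,1,0]]' --rotation '[[0,0,0],[0,0,0],[0,0,0],[0,0,0],[0,0,0],[0,0,0]]' --claw '[0,0,0,0,0,0]'

```text
time: 7.0
tool_pos: [0.5108, 0.0378, 0.1538]
tcp_rot: [[-0.991, -0.134, -0.002], [-0.134, 0.991, 0.001], [0.002, 0.002, -1.0]]
contact_force: [-0.1, 0.2, -3.3]
width: 0.107
grasp_force: 60.0
```

>>> step_arm --slide '[[0,0.2,0],[0,0.4,0],[0,0.6,0],[0,0.8,0],[0,1,0],[0,1,0],[0,1,0],[0,1,0]]' --rotation '[[0,0,0],[0,0,0],[0,0,0],[0,0,0],[0,0,0],[0,0,0],[0,0,0],[0,0,0]]' --claw '[0,0,0,0,0,0,0,0]'

```text
time: 7.67
tool_pos: [0.5115, 0.1344, 0.1544]
tcp_rot: [[-0.991, -0.133, -0.001], [-0.133, 0.991, -0.001], [0.001, -0.001, -1.0]]
contact_force: [-0.3, 0.6, -3.2]
width: 0.107
grasp_force: 59.9
```

```bash
python3 - <<'E'
from h import *
a=optics.get_image('top');b=optics.get_image('scene')
R=lambda im,l,t,w,h,W,H:cv2.resize(im[t:t+h,l:l+w],(W,H),interpolation=cv2.INTER_CUBIC)
cv2.imwrite('pics/c4.png',np.hstack([R(a,120,165,120,200,360,600),R(b,330,170,146,200,438,600)])[:,:,::-1])
s=readout.get_state();print(s['tool_pos'],s['tcp_rot'],s['contact_force'],s['moment'])
E
```

```text
[0.51171963 0.13419529 0.15478338] [[-9.91277720e-01 -1.31787312e-01 -7.65746856e-04]
 [-1.31786790e-01  9.91277841e-01 -6.96337757e-04]
 [ 8.50836371e-04 -5.89348784e-04 -9.99999464e-01]] [-0.36122822 -0.5366414  -3.34907081] [-0.20022043 -0.02276544 -0.01223436]
```

View pics/c4.png

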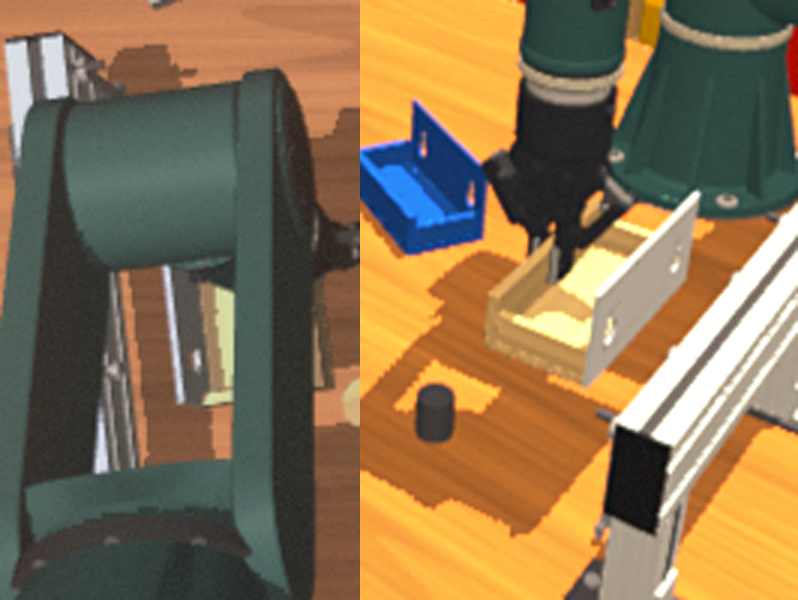

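The tray is held level in front of the rail, with both keyholes visible in the scene picture (crop (680,245) and (610,320)). One keyhole and one bolt also show from above (crop (195,358) and (112,368)). I'll compare these with the predicted positions.

```bash
python3 - <<'E'
from h import *
tcp=np.array([.5117,.1342,.1548]);a=1.7034
R=np.array([[np.cos(a),-np.sin(a),0],[np.sin(a),np.cos(a),0],[0,0,1]])
o=tcp-R@[-.04,0,.0164]
P=np.array([[.045,-.09,.085],[.045,.09,.085],[.045,-.09,0],[.045,-.06,.036],[.045,.06,.036]])@R.T+o
print(np.round(proj('scene',P),1).tolist());print(np.round(proj('top',P),1).tolist())
a=1.7036;Rr=np.array([[np.cos(a),-np.sin(a),0],[np.sin(a),np.cos(a),0],[0,0,1]]);ro=np.array([.4874,.2938,0])
Q=np.array([[-.031,-.0675,.175],[-.031,.0525,.175],[-.02,-.18,.195],[-.02,.18,.195],[.02,-.18,.195],[-.02,.18,.115]])@Rr.T+ro
print('rail scene',np.round(proj('scene',Q),1).tolist());print(np.round(proj('top',Q),1).tolist())
A=optics.get_image('top');B=optics.get_image('scene')
R_=lambda im,l,t,w,h,W,H:cv2.resize(im[t:t+h,l:l+w],(W,H),interpolation=cv2.INTER_CUBIC)
cv2.imwrite('pics/c5.png',np.hstack([R_(A,145,245,60,75,400,500),R_(B,395,225,60,75,400,500)])[:,:,::-1])
E
```

```text
[[410.1, 267.2], [443.6, 233.1], [405.9, 298.3], [413.7, 279.0], [435.7, 255.5]]
[[169.5, 211.2], [179.3, 300.4], [180.1, 218.5], [177.4, 229.6], [183.7, 286.7]]
rail scene [[431.6, 287.1], [452.7, 262.3], [414.4, 308.9], [477.4, 234.6], [433.2, 316.8], [471.8, 260.7]]
[[155.4, 230.5], [161.4, 287.7], [141.7, 176.8], [159.8, 351.5], [122.6, 179.5], [170.6, 349.5]]
```

View pics/c5.png

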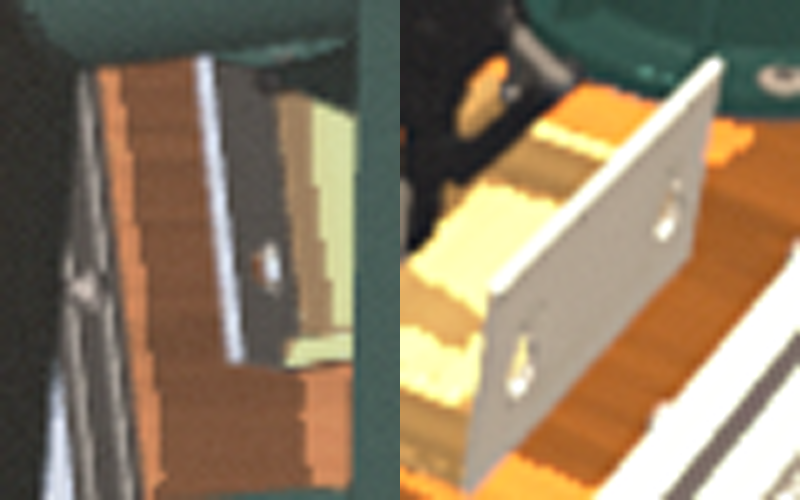

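Seen relative to each other, the keyholes lie about 2 mm too far along +y_rail. I'll correct that and approach to about 5 mm before the heads.

>>> step_arm --slide '[[0.0,0.1,0.006],[0,0.2,0.006],[-0.02,0.3,0.006],[-0.033,0.36,0.006],[-0.033,0.4,0.006],[-0.033,0.4,0.006],[-0.033,0.4,0.006]]' --rotation '[[0,0,0],[0,0,0],[0,0,0],[0,0,0],[0,0,0],[0,0,0],[0,0,0]]' --claw '[0,0,0,0,0,0,0]'

```text
time: 8.45
tool_pos: [0.5084, 0.1757, 0.1559]
tcp_rot: [[-0.991, -0.134, 0.0], [-0.134, 0.991, -0.0], [0.0, -0.0, -1.0]]
contact_force: [0.4, 0.3, -2.5]
width: 0.107
grasp_force: 60.1
```

>>> step_arm --slide '[[-0.003,0.02,0],[-0.005,0.04,0],[-0.008,0.06,0],[-0.009,0.07,0],[-0.009,0.07,0]]' --rotation '[[0,0,0],[0,0,0],[0,0,0],[0,0,0],[0,0,0]]' --claw '[0,0,0,0,0]'

```text
time: 8.87
tool_pos: [0.5076, 0.1824, 0.1559]
tcp_rot: [[-0.991, -0.133, -0.0], [-0.133, 0.991, -0.0], [0.0, -0.0, -1.0]]
contact_force: [0.1, -0.4, -3.7]
width: 0.104
grasp_force: 60.1
```

```bash
cat > st.py <<'E'
from h import *
s=readout.get_state();p=s['tool_pos'];a=1.7036
x=np.array([np.cos(a),np.sin(a)]);y=np.array([-x[1],x[0]])
b=p[:2]+.085*x-np.array([.4900,.2739])
print('t',round(s['time'],2),'tcp',np.round(p,4),'back in rail mm',np.round(1e3*np.r_[b@x,b@y,p[2]+.0196-.175],1))
f=s['contact_force'];print('F rail',np.round([f[:2]@x,f[:2]@y,f[2]],1),'M',np.round(s['moment'],2),'R',np.round(s['tcp_rot'][:,2],4),'yaw',round(np.arctan2(s['tcp_rot'][1,1],s['tcp_rot'][0,1]),4))
E
python3 st.py
```

```text
t 8.87 tcp [0.5076 0.1824 0.1559] back in rail mm [-8.  -5.4  0.5]
F rail [-0.4 -0.  -3.7] M [-0.22 -0.04  0.  ] R [-0.e+00 -1.e-04 -1.e+00] yaw 1.7037
```

>>> step_arm --slide '[[-0.001,0.01,0],[-0.003,0.02,0],[-0.003,0.02,0]]' --rotation '[[0,0,0],[0,0,0],[0,0,0]]' --claw '[0,0,0]'

```text
time: 9.12
tool_pos: [0.5074, 0.1844, 0.1559]
tcp_rot: [[-0.991, -0.133, 0.0], [-0.133, 0.991, -0.0], [-0.0, -0.0, -1.0]]
contact_force: [0.8, 0.6, -2.8]
width: 0.106
grasp_force: 60.1
```

```bash
python3 st.py
```

```text
t 9.12 tcp [0.5074 0.1844 0.1559] back in rail mm [-6.  -5.4  0.5]
F rail [ 0.5 -0.9 -2.8] M [-0.11 -0.05 -0.02] R [ 1.e-04 -0.e+00 -1.e+00] yaw 1.7037
```

>>> step_arm --slide '[[-0.001,0.01,0],[-0.003,0.02,0],[-0.003,0.02,0]]' --rotation '[[0,0,0],[0,0,0],[0,0,0]]' --claw '[0,0,0]'

```text
time: 9.37
tool_pos: [0.507, 0.1865, 0.1558]
tcp_rot: [[-0.991, -0.133, -0.0], [-0.133, 0.991, 0.0], [0.0, 0.0, -1.0]]
contact_force: [-0.8, -0.2, -3.2]
width: 0.107
grasp_force: 60.1
```

```bash
python3 st.py
```

```text
t 9.37 tcp [0.507  0.1865 0.1558] back in rail mm [-3.9 -5.3  0.4]
F rail [-0.1  0.9 -3.2] M [-0.16  0.01 -0.01] R [-1.e-04  0.e+00 -1.e+00] yaw 1.7038
```

>>> step_arm --slide '[[-0.001,0.01,0],[-0.003,0.02,0],[-0.003,0.02,0]]' --rotation '[[0,0,0],[0,0,0],[0,0,0]]' --claw '[0,0,0]'

```text
time: 9.62
tool_pos: [0.5067, 0.1885, 0.1559]
tcp_rot: [[-0.991, -0.133, -0.0], [-0.133, 0.991, -0.0], [0.0, -0.0, -1.0]]
contact_force: [-0.0, -0.4, -3.1]
width: 0.108
grasp_force: 60.1
```

```bash
python3 st.py
```

```text
t 9.62 tcp [0.5067 0.1885 0.1559] back in rail mm [-1.9 -5.3  0.5]
F rail [-0.4  0.1 -3.1] M [-0.2   0.02  0.01] R [-0. -0. -1.] yaw 1.7038
```

>>> step_arm --slide '[[-0.001,0.01,0],[-0.003,0.02,0],[-0.003,0.02,0]]' --rotation '[[0,0,0],[0,0,0],[0,0,0]]' --claw '[0,0,0]'

```text
time: 9.87
tool_pos: [0.5064, 0.1905, 0.1559]
tcp_rot: [[-0.991, -0.133, -0.0], [-0.133, 0.991, -0.0], [0.0, -0.0, -1.0]]
contact_force: [0.3, -1.0, -3.4]
width: 0.108
grasp_force: 60.1
```

```bash
python3 st.py
```

```text
t 9.87 tcp [0.5064 0.1905 0.1559] back in rail mm [ 0.1 -5.2  0.5]
F rail [-1.  -0.2 -3.4] M [-0.13 -0.02  0.02] R [-0. -0. -1.] yaw 1.7039
```

>>> step_arm --slide '[[-0.001,0.005,0],[-0.001,0.01,0],[-0.001,0.01,0]]' --rotation '[[0,0,0],[0,0,0],[0,0,0]]' --claw '[0,0,0]'

```text
time: 10.12
tool_pos: [0.5064, 0.1914, 0.1559]
tcp_rot: [[-0.991, -0.133, 0.0], [-0.133, 0.991, -0.0], [-0.0, -0.0, -1.0]]
contact_force: [0.4, -0.2, -2.7]
width: 0.105
grasp_force: 60.1
```

```bash
python3 st.py; python3 - <<'E'
from h import *
A=optics.get_image('top');B=optics.get_image('scene')
R_=lambda im,l,t,w,h,W,H:cv2.resize(im[t:t+h,l:l+w],(W,H),interpolation=cv2.INTER_CUBIC)
cv2.imwrite('pics/c6.png',np.hstack([R_(A,135,235,60,75,400,500),R_(B,405,215,60,75,400,500)])[:,:,::-1])
E
```

```text
t 10.12 tcp [0.5064 0.1914 0.1559] back in rail mm [ 1.  -5.3  0.5]
F rail [-0.2 -0.3 -2.7] M [-0.18  0.01  0.02] R [ 0.e+00 -1.e-04 -1.e+00] yaw 1.7038
```

View pics/c6.png

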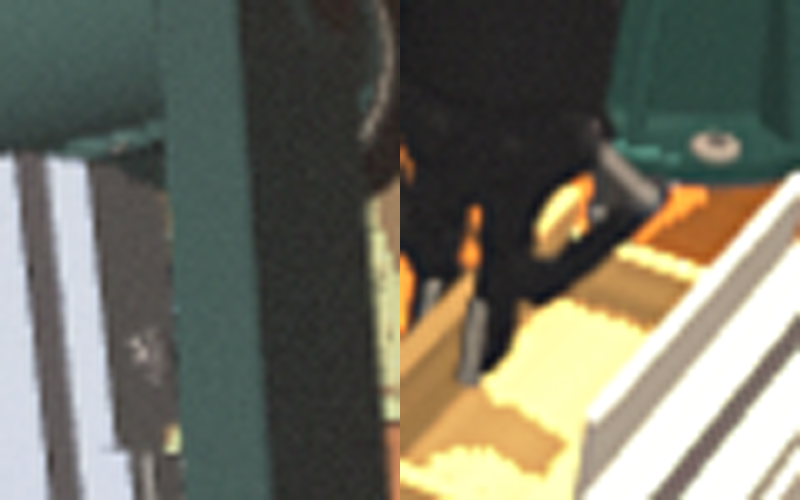

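The head shows in the keyhole from above (crop (145,350)), and the plate is next to the beam. I'll keep going to feel the rail's face.

>>> step_arm --slide '[[-0.001,0.005,0],[-0.001,0.01,0],[-0.001,0.01,0]]' --rotation '[[0,0,0],[0,0,0],[0,0,0]]' --claw '[0,0,0]'

```text
time: 10.47
tool_pos: [0.5063, 0.1923, 0.1559]
tcp_rot: [[-0.991, -0.133, 0.0], [-0.133, 0.991, -0.0], [0.0, -0.0, -1.0]]
contact_force: [-0.1, -0.2, -3.1]
width: 0.106
grasp_force: 60.0
```

```bash
python3 st.py
```

```text
t 10.47 tcp [0.5063 0.1923 0.1559] back in rail mm [ 2.  -5.3  0.5]
F rail [-0.2  0.1 -3.1] M [-0.16  0.03 -0.02] R [ 0.e+00 -2.e-04 -1.e+00] yaw 1.7038
```

>>> step_arm --slide '[[-0.001,0.005,0],[-0.001,0.01,0],[-0.001,0.01,0]]' --rotation '[[0,0,0],[0,0,0],[0,0,0]]' --claw '[0,0,0]'

```text
time: 10.72
tool_pos: [0.5064, 0.1926, 0.1559]
tcp_rot: [[-0.991, -0.133, 0.0], [-0.133, 0.991, -0.002], [-0.0, -0.002, -1.0]]
contact_force: [0.5, -4.3, -3.4]
width: 0.106
grasp_force: 60.1
```

```bash
python3 st.py
```

```text
t 10.72 tcp [0.5064 0.1926 0.1559] back in rail mm [ 2.2 -5.5  0.5]
F rail [-4.3  0.1 -3.4] M [-0.85 -0.18  0.11] R [ 4.0e-04 -1.5e-03 -1.0e+00] yaw 1.7042
```

Contact with the face at about 4 N. I'll back off a hair and draw down slowly.

>>> step_arm --slide '[[0.001,-0.007,0],[0.001,-0.007,-0.02],[0.001,-0.007,-0.03],[0.001,-0.007,-0.04],[0.001,-0.007,-0.05],[0.001,-0.007,-0.05]]' --rotation '[[0,0,0],[0,0,0],[0,0,0],[0,0,0],[0,0,0],[0,0,0]]' --claw '[0,0,0,0,0,0]'

```text
time: 11.22
tool_pos: [0.5062, 0.1926, 0.1506]
tcp_rot: [[-0.991, -0.133, -0.0], [-0.133, 0.991, -0.0], [0.0, -0.0, -1.0]]
contact_force: [0.9, -2.5, -3.0]
width: 0.107
grasp_force: 60.1
```

```bash
python3 st.py
```

```text
t 11.22 tcp [0.5062 0.1926 0.1506] back in rail mm [ 2.2 -5.3 -4.8]
F rail [-2.6 -0.6 -3. ] M [-0.49 -0.02  0.15] R [-3.e-04 -2.e-04 -1.e+00] yaw 1.7038
```

>>> step_arm --slide '[[0,0,-0.01],[0,0,-0.02],[0,0,-0.03],[0,0,-0.04],[0,0,-0.04]]' --rotation '[[0,0,0],[0,0,0],[0,0,0],[0,0,0],[0,0,0]]' --claw '[0,0,0,0,0]'

```text
time: 11.63
tool_pos: [0.5062, 0.1926, 0.1466]
tcp_rot: [[-0.991, -0.133, -0.0], [-0.133, 0.991, -0.0], [0.0, -0.0, -1.0]]
contact_force: [0.8, -2.6, -2.6]
width: 0.104
grasp_force: 60.1
```

```bash
python3 st.py
```

```text
t 11.63 tcp [0.5062 0.1926 0.1466] back in rail mm [ 2.2 -5.3 -8.8]
F rail [-2.7 -0.4 -2.6] M [-0.53 -0.07  0.14] R [-2.e-04 -2.e-04 -1.e+00] yaw 1.7038
```

>>> step_arm --slide '[[0,0,-0.01],[0,0,-0.02],[0,0,-0.03],[0,0,-0.04],[0,0,-0.05],[0,0,-0.05]]' --rotation '[[0,0,0],[0,0,0],[0,0,0],[0,0,0],[0,0,0],[0,0,0]]' --claw '[0,0,0,0,0,0]'

```text
time: 12.13
tool_pos: [0.5062, 0.1926, 0.1416]
tcp_rot: [[-0.991, -0.133, -0.0], [-0.133, 0.991, -0.0], [0.0, -0.0, -1.0]]
contact_force: [1.7, -3.6, -2.6]
width: 0.106
grasp_force: 60.1
```

```bash
python3 st.py
```

```text
t 12.13 tcp [0.5062 0.1926 0.1416] back in rail mm [  2.2  -5.3 -13.8]
F rail [-3.8 -1.2 -2.6] M [-0.53 -0.02  0.16] R [-2.e-04 -2.e-04 -1.e+00] yaw 1.7038
```

>>> step_arm --slide '[[0,0,-0.01],[0,0,-0.02],[0,0,-0.03],[0,0,-0.04],[0,0,-0.045],[0,0,-0.045]]' --rotation '[[0,0,0],[0,0,0],[0,0,0],[0,0,0],[0,0,0],[0,0,0]]' --claw '[0,0,0,0,0,0]'

```text
time: 12.63
tool_pos: [0.5062, 0.1926, 0.1372]
tcp_rot: [[-0.991, -0.133, -0.0], [-0.133, 0.991, -0.0], [0.0, -0.0, -1.0]]
contact_force: [0.5, -2.9, -3.0]
width: 0.108
grasp_force: 60.1
```

```bash
python3 st.py
```

```text
t 12.63 tcp [0.5062 0.1926 0.1372] back in rail mm [  2.3  -5.3 -18.2]
F rail [-2.9 -0.1 -3. ] M [-0.47 -0.1   0.17] R [-2.e-04 -2.e-04 -1.e+00] yaw 1.7038
```

>>> step_arm --slide '[[0,0,-0.006],[0,0,-0.012],[0,0,-0.018],[0,0,-0.018]]' --rotation '[[0,0,0],[0,0,0],[0,0,0],[0,0,0]]' --claw '[0,0,0,0]'

```text
time: 12.97
tool_pos: [0.5063, 0.1926, 0.1355]
tcp_rot: [[-0.991, -0.133, 0.0], [-0.133, 0.991, -0.0], [-0.0, -0.0, -1.0]]
contact_force: [1.6, -2.9, -2.5]
width: 0.103
grasp_force: 60.1
```

```bash
python3 st.py
```

```text
t 12.97 tcp [0.5063 0.1926 0.1355] back in rail mm [  2.2  -5.4 -19.9]
F rail [-3.1 -1.2 -2.5] M [-0.51 -0.08  0.14] R [ 0.e+00 -1.e-04 -1.e+00] yaw 1.7037
```

>>> step_arm --slide '[[0,0,-0.005],[0,0,-0.01],[0,0,-0.01]]' --rotation '[[0,0,0],[0,0,0],[0,0,0]]' --claw '[0,0,0]'

```text
time: 13.22
tool_pos: [0.5064, 0.1925, 0.135]
tcp_rot: [[-0.991, -0.133, 0.0], [-0.133, 0.991, -0.0], [-0.0, -0.0, -1.0]]
contact_force: [-0.4, -4.2, 3.9]
width: 0.105
grasp_force: 61.1
```

```bash
python3 st.py
```

```text
t 13.22 tcp [0.5064 0.1925 0.135 ] back in rail mm [  2.2  -5.4 -20.4]
F rail [-4.1  0.9  3.9] M [-0.5   0.21  0.14] R [ 3.e-04 -2.e-04 -1.e+00] yaw 1.7038
```

It has stopped on the bolts, so I'll pull down firmly.

>>> step_arm --slide '[[0,0,-0.004],[0,0,-0.008],[0,0,-0.008],[0,0,-0.008]]' --rotation '[[0,0,0],[0,0,0],[0,0,0],[0,0,0]]' --claw '[0,0,0,0]'

```text
time: 13.55
tool_pos: [0.5064, 0.1924, 0.1346]
tcp_rot: [[-0.991, -0.132, 0.001], [-0.132, 0.991, -0.0], [-0.001, -0.0, -1.0]]
contact_force: [-2.3, -5.2, 8.1]
width: 0.108
grasp_force: 61.8
```

```bash
python3 st.py
```

```text
t 13.55 tcp [0.5064 0.1924 0.1346] back in rail mm [  2.1  -5.5 -20.8]
F rail [-4.9  2.9  8.1] M [-0.46  0.47  0.21] R [ 7.e-04 -1.e-04 -1.e+00] yaw 1.7037
```

>>> step_arm --slide '[[0,0,0.005],[0,0,0.007],[0,0,0.007],[0,0,0.007]]' --rotation '[[0,0,0],[0,0,0],[0,0,0],[0,0,0]]' --claw '[0,0,0,0]' --squeeze 20

```text
time: 13.88
tool_pos: [0.5064, 0.1925, 0.1348]
tcp_rot: [[-0.991, -0.133, 0.0], [-0.133, 0.991, -0.0], [-0.0, -0.0, -1.0]]
contact_force: [-1.5, -4.4, 5.5]
width: 0.107
grasp_force: 61.3
```

>>> step_arm --slide '[[0,0,0],[0,0,0],[0,0,0],[0,0,0],[0,0,0],[0,0,0],[0,0,0],[0,0,0]]' --rotation '[[0,0,0],[0,0,0],[0,0,0],[0,0,0],[0,0,0],[0,0,0],[0,0,0],[0,0,0]]' --claw '[0.2,0.3,0.4,0.5,0.6,0.7,0.7,0.7]'

```text
time: 14.55
tool_pos: [0.5063, 0.1927, 0.1344]
tcp_rot: [[-0.991, -0.133, 0.0], [-0.133, 0.991, -0.0], [-0.0, -0.0, -1.0]]
contact_force: [0.1, -0.2, -0.0]
width: 0.697
grasp_force: 0.0
```

>>> step_arm --slide '[[0,0,0.1],[0,0,0.3],[0,0,0.5],[0,0,0.7],[0,0,0.9],[0,0,1],[0,0,1]]' --rotation '[[0,0,0],[0,0,0],[0,0,0],[0,0,0],[0,0,0],[0,0,0],[0,0,0]]' --claw '[0.7,0.7,0.7,0.7,0.7,0.7,0.7]'

```text
time: 15.13
tool_pos: [0.5081, 0.1931, 0.2375]
tcp_rot: [[-0.991, -0.133, 0.005], [-0.133, 0.991, 0.001], [-0.006, 0.001, -1.0]]
contact_force: [0.5, -0.4, -0.0]
width: 0.706
grasp_force: 0.0
```

>>> step_arm --slide '[[0,-0.5,0.5],[0,-1,0.5],[0,-1,0.5],[0,-1,0.5],[0,-1,0.5],[0,-1,0.5]]' --rotation '[[0,0,0],[0,0,0],[0,0,0],[0,0,0],[0,0,0],[0,0,0]]' --claw '[0.7,0.7,0.7,0.7,0.7,0.7]'

```text
time: 15.63
tool_pos: [0.5056, 0.0928, 0.2834]
tcp_rot: [[-0.991, -0.132, -0.002], [-0.132, 0.991, 0.0], [0.002, 0.001, -1.0]]
contact_force: [-0.2, 0.5, -0.3]
width: 0.695
grasp_force: 0.0
```

```bash
python3 st.py; python3 - <<'E'
from h import *
save('scene','end.png',(330,150,530,350),3)
E
```

```text
t 15.63 tcp [0.5056 0.0928 0.2834] back in rail mm [-96.5   8.5 128. ]
F rail [ 0.5  0.1 -0.3] M [ 0.05 -0.03  0.03] R [-1.7e-03  5.0e-04 -1.0e+00] yaw 1.7028
```

View pics/end.png

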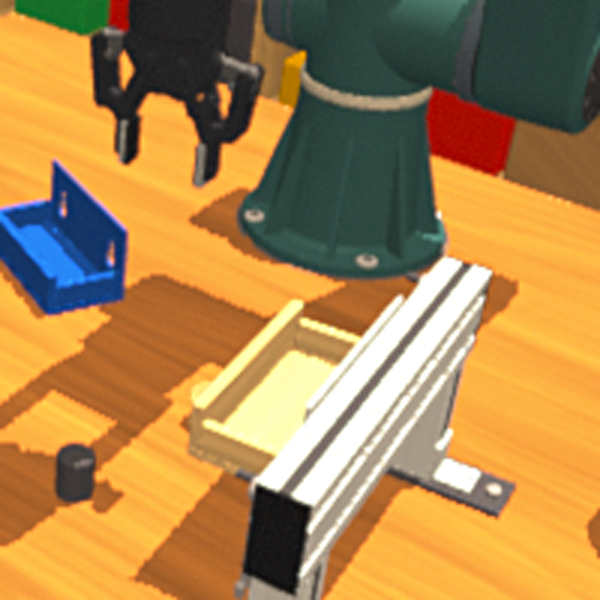

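The tray hangs level on the rail at crop (290,390) and the gripper is clear at (165,150). I'll hand the job in.

```bash
python3 -c "
from cell import order
print(order.job_done())"
```

```text
the job is handed in; nothing more can be done
None
```

The plywood tray hangs level on the rail's two bolts, pulled down until it stopped on them, released, with the gripper clear; the job is handed in at about 16 s, but no verdict was returned.

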